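# Key a sample carousel onto its drive spindle

### The arm

A 7-joint arm with a two-finger parallel gripper is mounted at the origin on a cart in front of the work surface, level with it; the furniture and walls round the work are solid. World frame = base frame: x ahead of the robot, y to its left, z up, the work surface at z = 0. Lengths are in m, angles in rad, forces in N, time in s.
With the tool pointing down it reaches from about 0.4 to 0.875 m from the base axis. Payload 19.3 kg.
Tool frame: the origin (TCP) lies midway between the tips of the shut fingers; the grasp point (between the pads) lies 19 mm behind it; z points along the fingers, y is the line along which they close (so a half turn about z gives the same grasp; the last joint's range is limited). The gripper opens to 85 mm and grips with 20 to 120 N. Pads are 22 mm wide; open, the fingers measure 114 mm over their backs; the gripper's body (76 mm by 85 mm) begins 54 mm behind the grasp point. The pads swing forward as they close: fully open they stand 13 mm farther back than shut.
Start: joints at [1.113, 0.521, -0.036, 1.599, 0.021, 1.021, -0.113], TCP at [0.236, -0.579, 0.203] pointing down, gripper open.
Joint ranges: [-2.91, 2.91], [-0.3, 2.13], [-1.5, 1.42], [0.17, 2.43], [-1.26, 4.41], [0.16, 1.93], [-2.52, 2.52]. Speed limits (rad/s): [1.89, 1.89, 2.39, 2.39, 3.01, 3.01, 3.01].

### API

Orientations are given as [roll, pitch, yaw] about the fixed x, y, z axes, in that order (R = Rz(yaw) Ry(pitch) Rx(roll)).
In Python, from workcell import bot gives the robot as it stands.
- The arm moves only by the tool move_arm, never from a script. Its argument "moves" is a list that holds one entry, the list of rows, each a list of 7 numbers: the opening, from 0 (shut) to 1 (fully open), then the shift along the tool's x, y, z in units of 1000 mm (1.0 is 1000 mm), then the turn, a rotation vector about the tool's x, y, z in units of 2 pi rad (1.0 is 2 pi rad). A call has 1 to 5 rows; each row is the pose to reach, as a shift and turn from the pose commanded when the call began, along the tool's axes at that moment, turning the shorter way round; what a row does not reach only later rows make up. A row lasts 1/10 s, in which the tool goes at most 50 mm and 8.59 degrees, less where a joint would pass 70% of its speed; a pose out of reach is approached as far as the arm can. A call with a number of a shift or a turn outside -1 to 1 is refused whole. A call with a gripper value outside its range is refused whole. The fingers move at their own pace and stop on an object; "force" is the grip in N (left out, the last holds). Time passes only in rows, so rows that repeat a pose let the fingers close. It gives the time, the measured TCP pose, the force, the opening and the grip force at its end, in the units of the state.
- bot.observe(): the state, without advancing time (a new reading comes with each control period).
- bot.grab_frame(name): name is "side" or "top" or "wrist"; returns the picture (480x640x3 uint8, red, green, blue); there is no depth.
- bot.camera_params(name): a dict with "vertical_fov" (degrees; the focal length in pixels is half the picture's height over the tangent of half this angle, whatever the lens; pixels are square), "cx", "cy" (the principal point, pixels), "R" (3x3) and "t" (3): a world point X has camera coordinates R X + t. Camera axes: x right, y down, z forward; pixel columns grow to the right and rows downward; lengths in m; the calibration is good to about 2 mm. A picture is of the moment at which its call begins: read the wrist's pose just before it. camera_params takes no time and is no camera call; for the wrist camera it gives the pose at the moment of the call.
- bot.job_done(): hands the job in; it is judged then, once.
The state is a dict: "clock": time; "qpos": joint angles; "qd": joint speeds; "joint_efforts": joint torques, N m; "position": TCP position; "tool_rot": TCP orientation; "force": force on the tool from outside, world axes, zero at the start; "moment": the same for the moment, N m; "grip_width": finger opening in m; "finger_force": force on a finger pad.
Only numpy, scipy, OpenCV 4.12 (cv2) and the standard library are available. Lean on these libraries where they do the work, as an engineer would, in place of code of your own. Each camera call takes 0.05 s, during which the arm holds its last target. There are 200 camera calls.

### The job

Fit the sample carousel onto the spindle of the drive unit: lower it over the spindle, turn it under light pressure until the slots in its hub drop over the spindle's cross pin and it sits fully home, then turn it, spindle and all, until the red end of its handle points the same way as the red pointer on the unit, and let go. Handle it gently: do not force it down, drop it or tip it over, and leave the other things on the bench where they are.

Things in the scene. Friction and masses are not known exactly. Their poses are not given: they have to be found in the camera images.
- carousel: Loose white sample disc, 110 mm across, 10 mm thick, with eight dark wells; about 0.3 kg. A hub under it, a bar handle on it. Origin: centre of the hub's lower end; z up. Hub from z = 0 to 34 mm, disc 34 to 44, handle 44 to 74. It starts upright on the bench, standing on its hub; its red mark (-x) points to the robot's side, within 30 degrees of world -x.
- hub_end (a point): Centre of the lower end of the carousel's aluminium hub (42 mm across, 34 mm long). It has a blind bore 18 mm across, 34 mm deep, open below, and at its lower end two slots crossing at right angles, along the carousel's x and y, 8 mm wide and 9 mm high: it fits the pin at every quarter turn. Edges are square; four tiny round feet, 0.6 mm, stand on its end face, between the slots.
- handle (a point): Grip point of the carousel's bar handle, on its axis, 62 mm above the hub's lower end. The bar is 45 mm long along the carousel's x, 14 mm wide along its y and 30 mm high; blue, its -x end red (12 mm). It stands on the disc, top 12 mm above this point.
- red_mark (a point): Red mark on top of the carousel's disc at its -x rim, 44 mm from the axis, in line with the red end of the handle.
- drive_unit: Fixed white housing 120 x 120 mm, top at 40 mm; place and yaw vary. Origin: centre of its underside; z up; -x is its front, with a black panel. A red arrow on its top, the pointer, points from the spindle to the front (-x): the red end of the carousel's handle must finally point that way.
- boss (a point): Centre of the top of the unit's fixed steel boss, 48 mm across, 46 mm above the unit's underside. When home the hub's lower end rests on it. The spindle rises from it: a shaft 16 mm across, 30 mm long, bevelled to 9 mm over its top 5 mm. The spindle turns stiffly (0.12 Nm either way, no spring, stays where left).
- cross_pin (a point): Point on the spindle's axis at the top of its brass cross pin, 7 mm above the boss. The pin is 36 mm long, 6 mm wide, 7 mm high, through the foot of the shaft. A hub not keyed stands on it, 7 mm too high. Pressed much above 10 N the hub drags the pin round instead of sliding over it. Keyed, it has some 4 degrees of play each way.
- spindle_tip (a point): Centre of the top of the spindle, 76 mm above the unit's underside. The spindle's angle is not measured: its pin has stopped 17 to 73 degrees anticlockwise (from above) of the unit's x axis, quarter turns counting as equal, so the hub never drops in while square to the unit.
- wash_bottle: Loose white wash bottle with a blue cap and bent spout, 174 mm high; a bystander. Origin: centre of its underside.
- beaker: Loose glass beaker, 54 mm across, 72 mm high; a bystander. Origin: centre of its underside.
- bottle: Loose white plastic bottle with a red cap, 45 mm across, 82 mm high; a bystander. Origin: centre of its underside.

How it is judged:
On the way:
1. the carousel is keyed on the spindle and fully down on the boss (horizontal distance between carousel and drive_unit below 0.004 m and z of carousel in the frame of drive_unit below 0.0485 m and angle between carousel's own z axis and vertical below 0.06 rad), for 0.1 s.
At the end, for the whole second after the job is handed in: The carousel stands on the spindle, on its axis within 4 mm and upright within 3.4 degrees, its hub fully down on the boss (at most 2.5 mm above it), its red end in line with the pointer within 7 degrees, at rest and released (all of step 1 and z of carousel in the frame of drive_unit above 0.043 m and angle between the x axis of carousel and the x axis of drive_unit, either way round below 0.12 rad and x of red_mark in the frame of drive_unit below 0 m and linear speed of carousel below 0.01 m/s and angular speed of carousel below 0.05 rad/s); the robot touches nothing.
It fails at once if the carousel is forced: contact forces between it and the drive unit of more than 40 N in sum (contact force between carousel and drive_unit above 40 N).
It fails at once if the carousel is tipped by more than 35 degrees (angle between carousel's own z axis and vertical above 0.6 rad).
It fails at once if a bystander is moved by more than 30 mm (distance of any of wash_bottle, beaker, bottle from where it was at the start of the episode above 0.03 m).
It also fails if it takes over 58 s, if anything falls off the work surface, if the arm or the gripper's body presses on something with over 40 N, if the wrist force passes 120 N, or if a joint passes its speed limit or range.

## Working session

There is one attempt and no reset: what is moved stays moved. The work goes in short steps, Python scripts to look and compute and a tool call to move; the robot and the scene stay as the last step left them, time stands still between calls to the robot, and variables do not carry over. Pictures are saved under pics/ and viewed, at most 10 in all, crops included, and the job is handed in when it is done.

Besides the shell and the picture viewer there is one more tool, called after "Emit:" as name([rows], argument=value, ...), one row to a line, values as JSON. move_arm: Moves the arm, as the interface text tells. Shifts and turns lie within -1 to 1; 1 stands for 1000 mm of shift or 2 pi rad of turn. Its arguments: {"type":"object","properties":{"moves":{"type":"array"},"force":{"type":"number"}},"required":["moves"]}

```bash
mkdir -p pics
cat > h.py <<'E'
import numpy as np, cv2, json
from workcell import bot
from scipy.spatial.transform import Rotation as Ro
def cam(n):
    p=bot.camera_params(n); f=240/np.tan(np.radians(p["vertical_fov"])/2)
    return f,p["cx"],p["cy"],np.array(p["R"]),np.array(p["t"])
def ray(c,u,v):
    f,cx,cy,R,t=c; return -R.T@t, R.T@np.array([(u-cx)/f,(v-cy)/f,1])
def onz(c,u,v,z):
    o,d=ray(c,u,v); return o+d*(z-o[2])/d[2]
def proj(c,X):
    f,cx,cy,R,t=c; q=R@np.array(X)+t; return q[:2]/q[2]*f+[cx,cy]
def st():
    s=bot.observe(); return s
def plan(P,yaw,s=None):
    """move row (shift,turn) in tool units to TCP P, tool down with yaw"""
    s=s or bot.observe(); R0=Ro.from_euler('xyz',s["tool_rot"])
    d=R0.inv().apply(np.array(P)-s["position"])
    best=None
    for y in (yaw,yaw+np.pi):
        r=(R0.inv()*Ro.from_euler('xyz',[np.pi,0,y])).as_rotvec()
        if best is None or np.linalg.norm(r)<np.linalg.norm(best): best=r
    return np.round(d,4),np.round(best/2/np.pi,4)
E
python3 - <<'E'
from h import *
s=bot.observe(); print(s)
ims=[]
for n in ("side","top"):
    im=bot.grab_frame(n)[:,:,::-1]; cv2.imwrite(f"pics/{n}0.png",im); np.set_printoptions(precision=3,suppress=True); print(n,cam(n))
E
```

```text
{'clock': 0.0, 'qpos': array([ 1.11276928,  0.52203591, -0.03635016,  1.59999327,  0.02120359,
        1.02109738, -0.11280463]), 'qd': array([-0.00042893,  0.00070686,  0.00089001,  0.00077412, -0.00062842,
       -0.00010321, -0.00024713]), 'joint_efforts': array([-6.32136616e-04, -9.27068567e+01,  1.97963633e+00, -3.69920182e+01,
        1.78308453e-02,  8.13903665e-03,  2.29773013e-05]), 'position': array([ 0.23619793, -0.57825371,  0.20241713]), 'tool_rot': array([-3.1404462e+00,  7.3477899e-05,  3.8783383e-01]), 'force': array([-0.59672555,  0.14310709, -0.91702977]), 'moment': array([ 0.00121561, -0.01268559,  0.05218308]), 'finger_force': 0.0, 'grip_width': 0.08559843264025296}
side (np.float64(443.4503527723106), 331.6655363408476, 233.184836955145, array([[-0.796, -0.605,  0.007],
       [-0.513,  0.67 , -0.537],
       [ 0.32 , -0.431, -0.844]]), array([0.293, 0.45 , 0.744]))
top (np.float64(504.6079505395645), 313.3540323627413, 232.71273513302475, array([[ 0.003, -1.   , -0.003],
       [-0.998, -0.002, -0.059],
       [ 0.059,  0.003, -0.998]]), array([-0.243,  0.51 ,  1.155]))
```

View pics/top0.png

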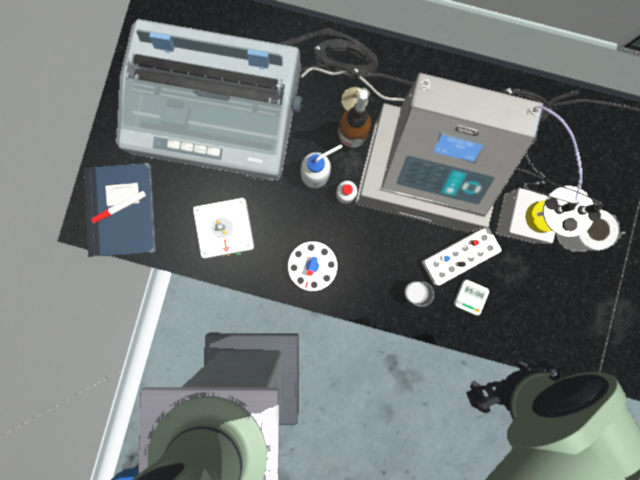

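View pics/side0.png

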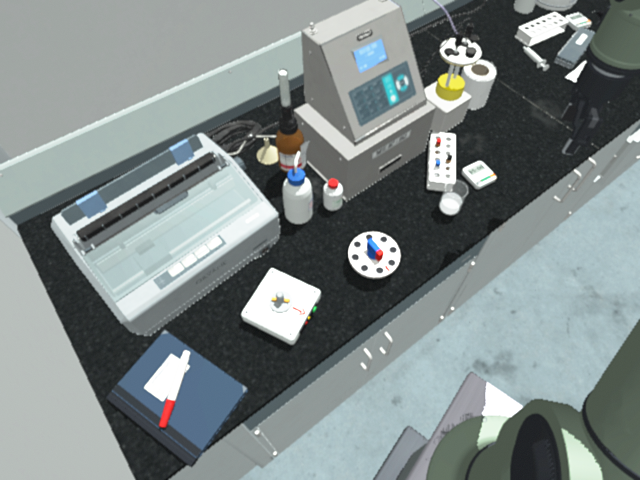

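Top: carousel disc at about (313,266) with its handle's red end to lower left. The drive unit is at about (223,228), with its arrow pointing down. The beaker is at (419,293), the wash bottle at (316,170) and the red-cap bottle at (347,191). The side view agrees, with the disc at (374,255) and the unit at (281,303).

```bash
cat > meas.py <<'E'
from h import *
def masks(im):
    h=cv2.cvtColor(im,cv2.COLOR_BGR2HSV); H,S,V=cv2.split(h)
    return ((V>150)&(S<60)),((S>120)&(V>90)&((H<8)|(H>172))),((S>120)&(V>60)&(H>100)&(H<130)),((S>110)&(V>80)&(H>14)&(H<32))
def win(m,u,v,r):
    o=np.zeros(m.shape,np.uint8); o[v-r:v+r,u-r:u+r]=m[v-r:v+r,u-r:u+r]*255; return o
def big(m):
    c=max(cv2.findContours(m,cv2.RETR_EXTERNAL,cv2.CHAIN_APPROX_NONE)[0],key=cv2.contourArea); return c
def cen(m):
    y,x=np.nonzero(m); return np.array([x.mean(),y.mean(),len(x)])
E
python3 - <<'E'
from meas import *
np.set_printoptions(precision=4,suppress=True)
for n,(cu,cv),(du,dv),rr in (("top",(313,266),(223,228),40),("side",(374,255),(281,303),45)):
    im=cv2.imread(f"pics/{n}0.png"); c=cam(n); W,R,B,Y=masks(im)
    # carousel: rim contour on z=.044 plane -> circle
    k=big(cv2.morphologyEx(win(W,cu,cv,36),cv2.MORPH_CLOSE,np.ones((5,5))))
    hull=cv2.convexHull(k)[:,0,:]
    P=np.array([onz(c,u+0.,v+0.,.044)[:2] for u,v in hull],np.float32)
    (ce,ra)=cv2.minEnclosingCircle(P); A=np.c_[2*P,np.ones(len(P))]; s=np.linalg.lstsq(A,(P**2).sum(1),rcond=None)[0]
    print(n,"disc circ",ce,ra,"lsq",s[:2],np.sqrt(s[2]+s[0]**2+s[1]**2))
    r=win(R,cu,cv,22); b=win(B,cu,cv,22)
    rc,bc=cen(r),cen(b); print("red",rc,"blue",bc)
    pr,pb=onz(c,*rc[:2],.074)[:2],onz(c,*bc[:2],.074)[:2]; d=pr-pb; print("handle dir to red deg",np.degrees(np.arctan2(d[1],d[0])),pr,pb)
    # unit
    k=big(win(W,du,dv,rr)|win(R,du,dv,rr)); 
    q=cv2.approxPolyDP(cv2.convexHull(k),8,True)[:,0,:]; Q=np.array([onz(c,u,v,.04)[:2] for u,v in q]); print("unit quad",q.tolist(),Q.tolist(),Q.mean(0))
    rect=cv2.minAreaRect(np.array([onz(c,u,v,.04)[:2] for u,v in cv2.convexHull(k)[:,0,:]],np.float32)); print("rect",rect)
    ar=win(R,du,dv,rr-12); print("arrow",cen(ar), onz(c,*cen(ar)[:2],.04)); ys,xs=np.nonzero(ar); print("arrow ext",xs.min(),xs.max(),ys.min(),ys.max())
    yy=win(Y,du,dv,20); print("brass",cen(yy) if yy.any() else None)
    x=cv2.resize(im[dv-40:dv+40,du-50:du+50],None,fx=5,fy=5,interpolation=cv2.INTER_CUBIC); 
    y=cv2.resize(im[cv-40:cv+40,cu-30:cu+30],None,fx=5,fy=5,interpolation=cv2.INTER_CUBIC); cv2.imwrite(f"pics/crop_{n}.png",np.hstack([x,y]))
E
```

```text
top disc circ (0.43501564860343933, -0.23899085819721222) 0.05646786093711853 lsq [ 0.435  -0.2391] 0.05610224311826674
red [308.76 274.44  25.  ] blue [312.6991 264.3009 113.    ]
handle dir to red deg 158.88798755838633 [ 0.4159 -0.2316] [ 0.4381 -0.2402]
unit quad [[243, 198], [253, 248], [202, 257], [193, 207]] [[0.5882933322441778, -0.08082535006641323], [0.4744539153964903, -0.10472983935628627], [0.45379045950343977, 0.010514952053999355], [0.5674244213451468, 0.03281273806483556]] [ 0.521  -0.0356]
rect ((0.5208407044410706, -0.03620469570159912), (0.12171904742717743, 0.12274131923913956), 10.372225761413574)
arrow [nan nan  0.] [nan nan nan]meas.py:10: RuntimeWarning: Mean of empty slice.
  y,x=np.nonzero(m); return np.array([x.mean(),y.mean(),len(x)])
  ret = ret.dtype.type(ret / rcount)
Traceback (most recent call last):
ValueError: zero-size array to reduction operation minimum which has no identity
```

Run:
```python
from meas import *
for n,(cu,cv),(du,dv) in (("top",(313,266),(223,228)),("side",(374,255),(281,303))):
    im=cv2.imread(f"pics/{n}0.png")
    x=cv2.resize(im[dv-30:dv+30,du-35:du+35],None,fx=8,fy=8,interpolation=cv2.INTER_CUBIC)
    if n=="top": a=x
    else: cv2.imwrite("pics/crop.png",cv2.resize(np.hstack([a,x]),(800,343)))
print(plan([.435,-.239,.25],np.radians(-21)))
```

```text
(array([ 0.3124, -0.239 , -0.0473]), array([-1.0e-04,  1.0e-04,  1.2e-01]))
```

View pics/crop.png

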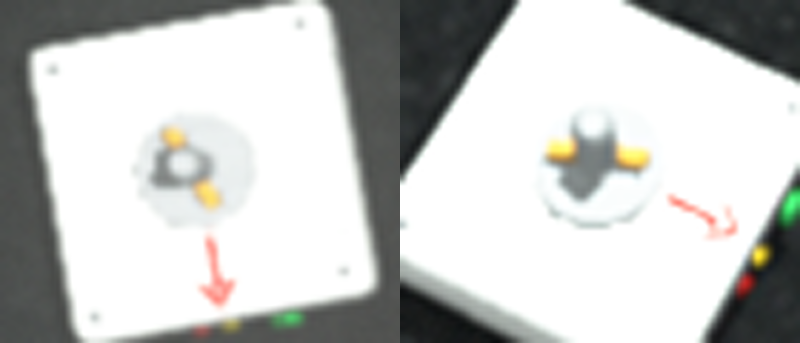

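The crop shows the brass pin ends at (173,137) and (208,195), which puts the pin at about 31° in world, roughly 20° from the unit's axis. The arrow runs down to the front. Next I move above the carousel.

Emit:
move_arm([
  [[1, 0.04, -0.03, -0.04, 0, 0, 0.02], [1, 0.08, -0.06, -0.047, 0, 0, 0.04], [1, 0.12, -0.09, -0.047, 0, 0, 0.06], [1, 0.16, -0.12, -0.047, 0, 0, 0.08], [1, 0.2, -0.152, -0.047, 0, 0, 0.1]],
])

```text
clock: 0.6
position: [0.357, -0.3743, 0.25]
tool_rot: [-3.142, -0.0, -0.241]
force: [2.1, -0.5, -0.0]
grip_width: 0.0854
finger_force: 0.0
```

```bash
python3 -c "
from h import *
s=bot.observe();print(s['clock'],s['position'],s['tool_rot'],plan([.435,-.239,.25],np.radians(-21)))"
```

```text
0.6 [ 0.35695318 -0.37430543  0.25003149] [-3.14151335e+00 -1.96389441e-04 -2.40794115e-01] (array([ 4.35e-02, -1.50e-01,  1.00e-04]), array([-0.  , -0.  ,  0.02]))
```

Emit:
move_arm([
  [[1, 0.014, -0.045, 0, 0, 0, 0.01], [1, 0.028, -0.09, 0, 0, 0, 0.02], [1, 0.0435, -0.135, 0, 0, 0, 0.02], [1, 0.0435, -0.15, 0, 0, 0, 0.02], [1, 0.0435, -0.15, 0, 0, 0, 0.02]],
])

```text
clock: 1.1
position: [0.4344, -0.2381, 0.2498]
tool_rot: [-3.141, 0.0, -0.357]
force: [-0.2, -0.1, 0.1]
grip_width: 0.0855
finger_force: 0.0
```

Run:
```python
from meas import *
np.set_printoptions(precision=4,suppress=True)
s=bot.observe(); c=cam("wrist"); im=np.ascontiguousarray(bot.grab_frame("wrist")[:,:,::-1]); cv2.imwrite("pics/w1.png",im); np.save("w1.npy",np.array([c[0],c[1],c[2],*c[3].ravel(),*c[4]]))
print(s['clock'],s['position'],s['tool_rot'],'campos',-c[3].T@c[4]); print(proj(c,[.435,-.239,.044]),proj(c,[.521,-.036,.046]))
```

```text
1.1 [ 0.4344 -0.2381  0.2498] [-3.1409  0.0004 -0.3573] campos [ 0.5005 -0.2629  0.4201]
[318.5698 196.8813] [ 77.0669 186.8588]
```

View pics/w1.png

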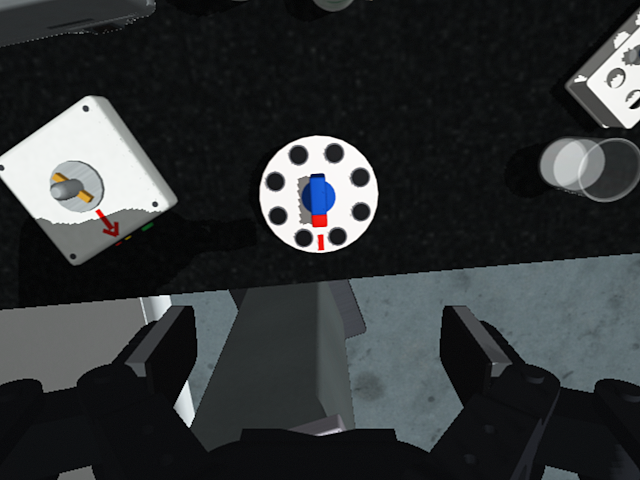

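The wrist view shows the disc centred at (319,194) with its red mark at (320,242). The unit is at (80,185): pin ends (55,176) and (87,196), arrow ending at (115,236).

Run:
```python
from meas import *
np.set_printoptions(precision=4,suppress=True)
a=np.load("w1.npy"); c=(a[0],a[1],a[2],a[3:12].reshape(3,3),a[12:]); im=cv2.imread("pics/w1.png"); W,R,B,Y=masks(im)
k=big(cv2.morphologyEx(win(W,319,194,70),cv2.MORPH_CLOSE,np.ones((3,3)))); hull=cv2.convexHull(k)[:,0,:]
P=np.array([onz(c,u,v,.044)[:2] for u,v in hull]); s=np.linalg.lstsq(np.c_[2*P,np.ones(len(P))],(P**2).sum(1),rcond=None)[0]
C=s[:2]; print("disc",C,np.sqrt(s[2]+C@C))
n,l,stt,ce=cv2.connectedComponentsWithStats(win(R,319,225,30))
for i in range(1,n):
    if stt[i,4]<20: continue
    z=.044 if ce[i][1]>233 else .074
    p=onz(c,*ce[i],z)[:2]; d=p-C; print("red",ce[i],stt[i],p,np.linalg.norm(d),"dir",np.degrees(np.arctan2(d[1],d[0])))
bm=win(B,319,194,30); bc=cen(bm); print("blue rect",cv2.minAreaRect(big(bm)))
n,l,stt,ce=cv2.connectedComponentsWithStats(win(Y,75,185,32)); pe=[]
for i in range(1,n):
    if stt[i,4]<15: continue
    p=onz(c,*ce[i],.053)[:2]; pe.append(p); print("pin",ce[i],stt[i],p)
if len(pe)==2: d=pe[1]-pe[0]; print("pin mid",(pe[0]+pe[1])/2,np.linalg.norm(d),np.degrees(np.arctan2(d[1],d[0])))
ar=win(R,108,222,22); ar=(l*0+ar).astype(np.uint8); y,x=np.nonzero(ar); A=np.array([onz(c,u,v,.04)[:2] for u,v in zip(x,y)]); m=A.mean(0); print("arrow",m,len(A))
u_,s_,vt=np.linalg.svd(A-m); print("arrow axis",np.degrees(np.arctan2(vt[0,1],vt[0,0])), "from pt",np.degrees(np.arctan2(*(m-np.array([.521,-.036]))[::-1])))
# unit quad from edges: whole light region incl. shadow
g=cv2.cvtColor(im,cv2.COLOR_BGR2GRAY); U=np.zeros_like(g); U[85:275,0:185]=(g[85:275,0:185]>75)*255; U=cv2.morphologyEx(U,cv2.MORPH_OPEN,np.ones((5,5)))
k=big(U); q=cv2.approxPolyDP(cv2.convexHull(k),9,True)[:,0,:]; print("quad",[(t.tolist(),onz(c,*t,.04)[:2].round(4).tolist()) for t in q])
# screw-hole-like dark dots & boss
H=cv2.HoughCircles(cv2.GaussianBlur(g[145:225,35:120],(3,3),0),cv2.HOUGH_GRADIENT,1,30,param1=80,param2=12,minRadius=22,maxRadius=32); 
if H is not None:
  for h in H[0]: print("boss circ",h[:2]+[35,145],h[2],onz(c,h[0]+35,h[1]+145,.046)[:2])
```

```text
disc [ 0.4358 -0.239 ] 0.05445942890041782
red [319.0341 220.4602] [311 215  16  12 176] [ 0.4208 -0.2341] 0.0157884903807577 dir 161.73341033042647
red [320.439 242.122] [318 235   6  15  82] [ 0.3935 -0.2254] 0.04439289677236253 dir 162.16050367654972
blue rect ((318.0, 194.0), (40.0, 32.0), 90.0)
pin [ 58.734  177.3617] [ 52 173  16  10  94] [ 0.5338 -0.0292]
pin [ 84.6311 195.7213] [ 76 190  17  13 122] [ 0.5112 -0.0426]
pin mid [ 0.5225 -0.0359] 0.026261579790605543 -149.40638531182836
arrow [ 0.4791 -0.042 ] 213
arrow axis -170.44936773174243 from pt -171.81070546974212
quad [([100, 96], [0.5845, -0.0911]), ([176, 202], [0.4764, -0.112]), ([71, 263], [0.4576, 0.0108]), ([0, 177], [0.5542, 0.0295]), ([0, 156], [0.5706, 0.019])]
boss circ [ 73.5 187.5] 28.0 [ 0.5216 -0.0327]
```

```bash
python3 -c "
from h import *
s=bot.observe();print(s['position'],plan([.4356,-.239,.048],np.radians(-18)))"
```

```text
[ 0.4336396  -0.23992357  0.24985986] (array([ 0.0016, -0.0016,  0.2019]), array([-0.    ,  0.0001, -0.0072]))
```

Emit:
move_arm([
  [[1, 0.0015, -0.001, 0.05, 0, 0, -0.007], [1, 0.0015, -0.001, 0.1, 0, 0, -0.007], [1, 0.0015, -0.001, 0.14, 0, 0, -0.007], [1, 0.0015, -0.001, 0.17, 0, 0, -0.007], [1, 0.0015, -0.001, 0.17, 0, 0, -0.007]],
])

```text
clock: 1.65
position: [0.4327, -0.2405, 0.0769]
tool_rot: [-3.142, 0.006, -0.319]
force: [-0.7, 0.0, 1.0]
grip_width: 0.0855
finger_force: 0.0
```

Run:
```python
from meas import *
for i in range(1): print(plan([.4356,-.239,.048],np.radians(-18)),bot.observe()['position'],bot.observe()['tool_rot'])
im=np.ascontiguousarray(bot.grab_frame("wrist")[:,:,::-1]); cv2.imwrite("pics/w2.png",im)
c=cam("wrist"); print(proj(c,[.4356,-.239,.074]))
W,R,B,Y=masks(im); B[:,:]&=True
k=cv2.connectedComponentsWithStats((B*255).astype(np.uint8)); print([ (t.tolist(),ce.round(1).tolist()) for t,ce in zip(k[2],k[3]) if 100<t[4]<60000])
```

```text
(array([ 0.0025, -0.0024,  0.0289]), array([-0.    ,  0.0009, -0.0008])) [ 0.43265388 -0.24054201  0.07691064] [-3.14157103  0.00593466 -0.3190014 ]
[312.50769243 277.21181454]
[([281, 215, 61, 82, 3497], [311.2, 255.5])]
```

View pics/w2.png

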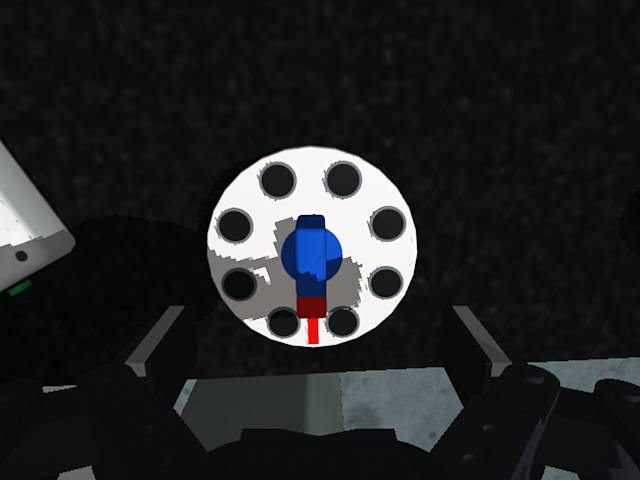

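The wrist view shows the handle centred at column 311, in line with the closing direction; the projected target is column 312.5. I go down and grip.

Emit:
move_arm([
  [[1, 0.0025, -0.0025, 0.015, 0, 0.0009, 0], [1, 0.0025, -0.0025, 0.028, 0, 0.0009, 0], [1, 0.0025, -0.0025, 0.028, 0, 0.0009, 0], [0.5, 0.0025, -0.0025, 0.028, 0, 0.0009, 0], [0.3, 0.0025, -0.0025, 0.028, 0, 0.0009, 0]],
], force=30)

```text
clock: 2.2
position: [0.4387, -0.2389, 0.0528]
tool_rot: [3.141, -0.007, -0.318]
force: [0.1, 0.0, -0.2]
grip_width: 0.059
finger_force: 0.0
```

Emit:
move_arm([
  [[0, 0, 0, 0, 0, 0, 0], [0, 0, 0, 0, 0, 0, 0], [0, 0, 0, 0, 0, 0, 0], [0, 0, 0, 0, 0, 0, 0], [0, 0, 0, 0, 0, 0, 0]],
], force=50)

```text
clock: 2.7
position: [0.4384, -0.2386, 0.052]
tool_rot: [-3.142, -0.006, -0.317]
force: [0.1, 0.5, 0.7]
grip_width: 0.0001
finger_force: 0.0
```

```bash
python3 -c "
from h import *
s=bot.observe();print(s);print(plan([.5215,-.036,.14],np.radians(31)))"
```

```text
{'clock': 2.7, 'qpos': array([ 0.40751752,  0.5552246 , -0.03667354,  2.05036877,  0.03748038,
        0.53098485, -1.54411664]), 'qd': array([ 0.00236113,  0.00023021,  0.00034725, -0.00143908,  0.00137294,
        0.00187221, -0.00042386]), 'joint_efforts': array([ 8.56547907e-03, -8.11903453e+01,  2.18109749e+00, -2.22283584e+01,
        1.00758352e-02, -2.68885429e-02,  9.88308675e-04]), 'position': array([ 0.43843577, -0.23855265,  0.05198691]), 'tool_rot': array([-3.14157182, -0.00563239, -0.31745364]), 'force': array([0.08547344, 0.54380544, 0.74877926]), 'moment': array([0.00370861, 0.01935629, 0.01475109]), 'finger_force': 0.0, 'grip_width': 0.00011571064894567214}
(array([ 0.0162, -0.2184, -0.0879]), array([ 0.0004, -0.0008, -0.1366]))
```

Run:
```python
from meas import *
a=bot.grab_frame("wrist")[:,:,::-1];b=bot.grab_frame("side")[:,:,::-1][180:340,280:480]
b=cv2.resize(b,(400,320)); a=cv2.resize(a,(400,300)); cv2.imwrite("pics/w3.png",np.hstack([a,b[:300]]))
```

```text
(no output)
```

View pics/w3.png

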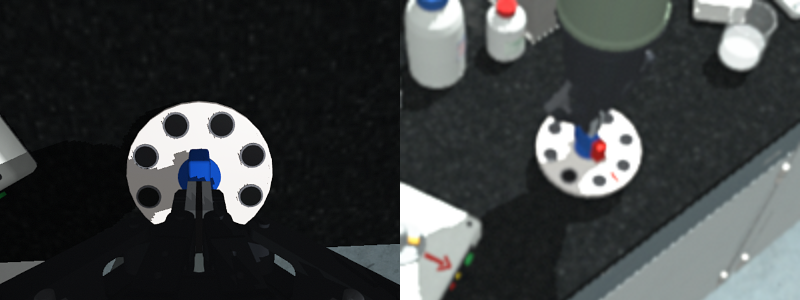

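The view is ambiguous: the fingers sit at the handle, but the reading says they are shut. I zoom in.

Run:
```python
from meas import *
print(bot.observe()['grip_width'],bot.observe()['finger_force'])
a=bot.grab_frame("wrist")[:,:,::-1][200:440,210:450];b=bot.grab_frame("side")[:,:,::-1][220:290,340:410]
c=cam("wrist"); s=bot.observe(); R0=Ro.from_euler('xyz',s["tool_rot"])
for d in ([0,0,0],[0,.007,-.019],[0,-.007,-.019]): print(proj(c,s["position"]+R0.apply(d)))
cv2.imwrite("pics/w4.png",np.hstack([cv2.resize(a,(400,400),interpolation=2),cv2.resize(b,(400,400),interpolation=2)]))
```

```text
1.3646433948189719e-05 0.0
[317.72122398 283.64912574]
[335.20369822 301.91803524]
[300.21707038 301.91758257]
```

View pics/w4.png

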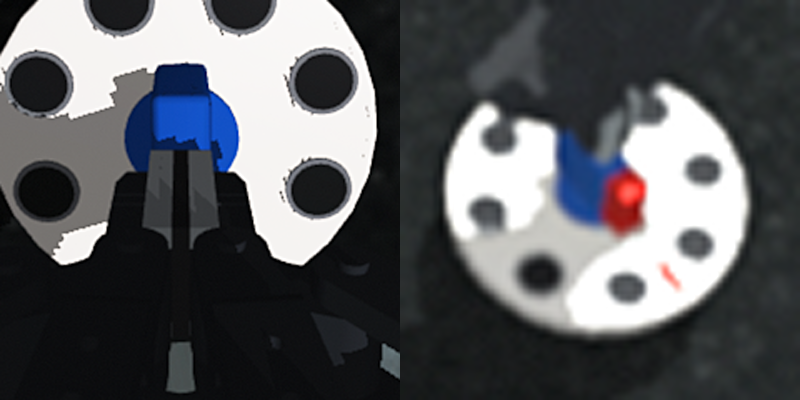

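The closed fingertips seem to sit above the handle. I triangulate the tip from both views to get its true height.

Run:
```python
from h import *
np.set_printoptions(precision=4,suppress=True)
w=cam("wrist");s=cam("side")
o1,d1=ray(w,318,290);o2,d2=ray(s,375,247); d1/=np.linalg.norm(d1);d2/=np.linalg.norm(d2)
t=np.linalg.lstsq(np.c_[d1,-d2],o2-o1,rcond=None)[0];print(o1+d1*t[0],o2+d2*t[1])
st=bot.observe(); print("f",w[0],"wristcam",o1,"side",o2,st['position'],st['tool_rot'])
P=st['position'];print("TCP depth",(w[3]@P+w[4])[2],"side proj of TCP",proj(s,P))
for x in ([.4356,-.239,.044],[.4356,-.239,.074],[.457,-.246,.074],[.4142,-.232,.074]): print(x,proj(w,x),(w[3]@x+w[4])[2],proj(s,x))
```

```text
[ 0.4401 -0.2392  0.0634] [ 0.4376 -0.2417  0.0641]
f 412.37535117109786 wristcam [ 0.5045 -0.2603  0.2227] side [0.2263 0.1966 0.8671] [ 0.4384 -0.2386  0.0519] [-3.1416 -0.0056 -0.3174]
TCP depth 0.18326204063786172 side proj of TCP [373.3324 250.7435]
[0.4356, -0.239, 0.044] [320.5395 282.2627] 0.19159123798346556 [374.2207 253.1598]
[0.4356, -0.239, 0.074] [321.0218 310.8733] 0.1627313317136813 [375.4875 245.9765]
[0.457, -0.246, 0.074] [321.0759 256.6914] 0.1565831651088587 [368.942  238.3983]
[0.4142, -0.232, 0.074] [320.9718 361.1102] 0.16887949831850388 [382.1743 253.7184]
```

Emit:
move_arm([
  [[0, 0, 0, -0.01, 0, 0, 0], [0, 0, 0, -0.02, 0, 0, 0], [0, 0, 0, -0.02, 0, 0, 0]],
])

```text
clock: 3.2
position: [0.4391, -0.239, 0.0736]
tool_rot: [3.141, -0.008, -0.318]
force: [-0.6, 0.3, -0.1]
grip_width: -0.0002
finger_force: 0.0
```

Run:
```python
from meas import *
a=cv2.imread("pics/side0.png"); b=np.ascontiguousarray(bot.grab_frame("side")[:,:,::-1])
for im in (a,b):
    W,R,B,Y=masks(im); k=big(cv2.morphologyEx(win(W,374,255,34),cv2.MORPH_CLOSE,np.ones((5,5)))); print(cv2.boundingRect(k),cen(win(R,376,252,14)))
w=bot.grab_frame("wrist")[:,:,::-1]
cv2.imwrite("pics/w5.png",np.hstack([cv2.resize(np.ascontiguousarray(w[180:420,200:440]),(400,400),interpolation=2),cv2.resize(b[220:290,340:410],(400,400),interpolation=2)]))
print(bot.observe()['position'],bot.observe()['grip_width'])
```

```text
(348, 231, 53, 47) [378.78181818 254.89090909  55.        ]
(348, 234, 53, 44) [378.80701754 254.87719298  57.        ]
[ 0.43861238 -0.23864987  0.07248599] -4.437826681854026e-05
```

View pics/w5.png

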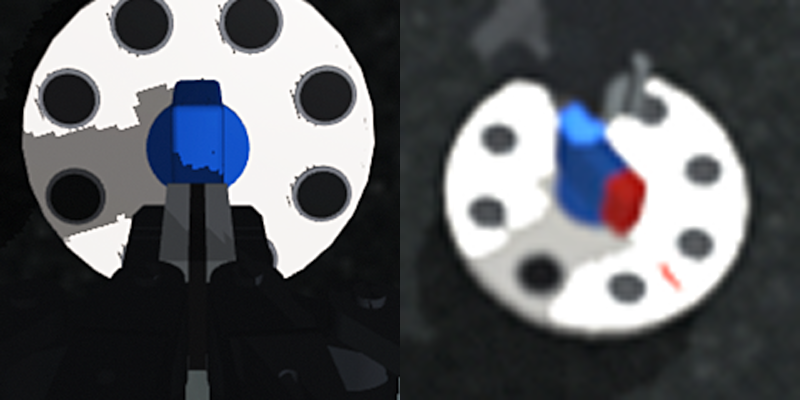

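The carousel did not move. The shut fingertips hang about 24 mm above the reported TCP, so they closed above the bar. I will open them and go correspondingly lower, watching the force.

```bash
python3 -c "
from h import *
print(plan([.4356,-.239,.026],np.radians(-18)))"
```

```text
(array([-0.0031,  0.0013,  0.0465]), array([ 0.    , -0.0011, -0.0005]))
```

Emit:
move_arm([
  [[0.7, 0, 0, 0, 0, 0, 0], [0.7, 0, 0, 0, 0, 0, 0], [0.7, 0, 0, 0, 0, 0, 0], [0.7, 0, 0, 0, 0, 0, 0], [0.7, 0, 0, 0, 0, 0, 0]],
])

```text
clock: 3.8
position: [0.4383, -0.2385, 0.0719]
tool_rot: [-3.142, -0.005, -0.317]
force: [0.5, 0.1, -0.4]
grip_width: 0.0594
finger_force: 0.0
```

Emit:
move_arm([
  [[0.7, -0.003, 0.0005, 0.012, 0, -0.001, 0], [0.7, -0.003, 0.0005, 0.024, 0, -0.001, 0], [0.7, -0.003, 0.0005, 0.034, 0, -0.001, 0], [0.7, -0.003, 0.0005, 0.04, 0, -0.001, 0], [0.7, -0.003, 0.0005, 0.044, 0, -0.001, 0]],
])

```text
clock: 4.3
position: [0.4353, -0.238, 0.027]
tool_rot: [-3.141, 0.002, -0.317]
force: [-1.0, -0.1, 0.4]
grip_width: 0.0597
finger_force: 0.0
```

Emit:
move_arm([
  [[0.3, 0, 0, 0, 0, 0, 0], [0.3, 0, 0, 0, 0, 0, 0], [0.3, 0, 0, 0, 0, 0, 0], [0.2, 0, 0, 0, 0, 0, 0], [0.2, 0, 0, 0, 0, 0, 0]],
], force=30)

```text
clock: 4.8
position: [0.4357, -0.2382, 0.0282]
tool_rot: [3.142, 0.0, -0.317]
force: [0.8, -0.4, -0.1]
grip_width: 0.0175
finger_force: 0.0
```

No contact with the disc. Now I close and watch the width, which should be about 14 mm.

Emit:
move_arm([
  [[0, 0, 0, 0, 0, 0, 0], [0, 0, 0, 0, 0, 0, 0], [0, 0, 0, 0, 0, 0, 0], [0, 0, 0, 0, 0, 0, 0]],
], force=30)

```text
clock: 5.2
position: [0.4357, -0.2382, 0.0281]
tool_rot: [3.142, 0.0, -0.318]
force: [-0.5, 0.5, 5.3]
grip_width: 0.0131
finger_force: 34.2
```

Emit:
move_arm([
  [[0, 0, 0, 0, 0, 0, 0], [0, 0, 0, -0.01, 0, 0, 0], [0, 0, 0, -0.03, 0, 0, 0], [0, 0, 0, -0.06, 0, 0, 0], [0, 0, 0, -0.1, 0, 0, 0]],
], force=60)

```text
clock: 5.7
position: [0.4345, -0.2377, 0.1285]
tool_rot: [-3.141, 0.003, -0.317]
force: [0.6, -0.3, -3.3]
grip_width: 0.0123
finger_force: 60.6
```

Run:
```python
from meas import *
s=bot.observe(); print(s['position'],s['tool_rot'],s['force'],s['grip_width'],s['finger_force'],s['qpos'])
print(plan([.5215,-.036,.128],np.radians(24)))
# carousel in tool: from wrist + top views
z=s['position'][2]-.028
for n in("top",):
    im=np.ascontiguousarray(bot.grab_frame(n)[:,:,::-1]); c=cam(n); q=proj(c,[.4356,-.239,.044+z]).astype(int); W,R,B,Y=masks(im)
    k=big(cv2.morphologyEx(win(W,q[0],q[1],40),cv2.MORPH_CLOSE,np.ones((5,5)))); P=np.array([onz(c,u,v,.044+z)[:2] for u,v in cv2.convexHull(k)[:,0,:]],np.float32); print(n,cv2.minEnclosingCircle(P))
```

```text
[ 0.43450005 -0.23765228  0.1284627 ] [-3.14131014  0.00347249 -0.31723332] [ 0.5792402  -0.34311144 -3.25803794] 0.012267476883363503 60.59992287307978 [ 0.4118319   0.42405683 -0.04002016  2.00366558  0.02490916  0.71780778
 -1.53149869]
(array([ 0.0198, -0.2187,  0.0005]), array([-0.0002,  0.0005, -0.1172]))
top ((0.4340108335018158, -0.2359602302312851), 0.10021959245204926)
```

Lifted: the wrist carries 3 N and the grip is firm. Now I carry it over the spindle.

Emit:
move_arm([
  [[0, 0.002, -0.02, 0, 0, 0, -0.01], [0, 0.004, -0.045, 0, 0, 0, -0.025], [0, 0.007, -0.075, 0, 0, 0, -0.04], [0, 0.01, -0.11, 0, 0, 0, -0.06], [0, 0.013, -0.145, 0, 0, 0, -0.08]],
])

```text
clock: 6.25
position: [0.4933, -0.1014, 0.1273]
tool_rot: [-3.14, 0.002, 0.195]
force: [0.4, 0.2, -3.6]
grip_width: 0.0124
finger_force: 60.7
```

```bash
python3 -c "
from h import *
s=bot.observe();print(s['position'],s['tool_rot'],plan([.5215,-.036,.128],np.radians(24)))"
```

```text
[ 0.49332889 -0.10140055  0.12732946] [-3.14036468e+00  1.74359876e-03  1.95112516e-01] (array([ 0.0403, -0.0587, -0.0007]), array([-0.0002,  0.0003, -0.0356]))
```

Emit:
move_arm([
  [[0, 0.01, -0.018, 0, 0, 0, -0.01], [0, 0.025, -0.038, 0, 0, 0, -0.022], [0, 0.036, -0.053, 0, 0, 0, -0.031], [0, 0.041, -0.059, 0, 0, 0, -0.0356], [0, 0.041, -0.059, 0, 0, 0, -0.0356]],
])

```text
clock: 6.75
position: [0.523, -0.0382, 0.1277]
tool_rot: [-3.141, 0.001, 0.411]
force: [-0.5, -0.4, -4.6]
grip_width: 0.0124
finger_force: 60.7
```

```bash
cat > look.py <<'E'
from meas import *
np.set_printoptions(precision=4,suppress=True)
def circ(n,q,z,r,v):
    im=np.ascontiguousarray(bot.grab_frame(n)[:,:,::-1]); c=cam(n); W,R,B,Y=masks(im); return im,c
ps=[]
for i in range(4):
    im=np.ascontiguousarray(bot.grab_frame("wrist")[:,:,::-1]) if i==0 else bot.grab_frame("side"); 
    s=bot.observe(); ps.append(np.r_[s['position'],s['tool_rot'][1:],s['force']])
    if i==0: w=im
print(np.mean(ps,0),s['clock']); cv2.imwrite("pics/l.png",w)
E
python3 - <<'E'
from look import *
s=bot.observe(); s['position']=np.mean(ps,0)[:3]; print(plan([.522,-.0352,.128],np.radians(24),s))
# handle vs tool: red mark on disc in wrist view
c=cam("wrist"); W,R,B,Y=masks(w); k=cv2.connectedComponentsWithStats((R*255).astype(np.uint8))
print([(t.tolist(),ce.round(1).tolist()) for t,ce in zip(k[2],k[3]) if 30<t[4]<9000]); print("tool center proj",proj(c,np.r_[s['position'][:2],.144]))
E
```

```text
[ 0.5223 -0.0399  0.1278  0.0011  0.4072  0.0036 -0.4593 -3.3509] 6.95
(array([ 0.0015, -0.0044, -0.0002]), array([-0.    ,  0.0002, -0.0019]))
[([299, 360, 39, 46, 1227], [318.2, 378.0]), ([0, 432, 16, 15, 115], [8.3, 438.1])]
tool center proj [317.5334 298.5434]
```

Emit:
move_arm([
  [[0, 0.0015, -0.0044, 0, 0, 0, -0.002], [0, 0.0015, -0.0044, 0.01, 0, 0, -0.002], [0, 0.0015, -0.0044, 0.02, 0, 0, -0.002], [0, 0.0015, -0.0044, 0.02, 0, 0, -0.002]],
])

```text
clock: 7.35
position: [0.5213, -0.0344, 0.1062]
tool_rot: [-3.14, 0.003, 0.421]
force: [-0.2, -0.3, -2.9]
grip_width: 0.0125
finger_force: 60.6
```

Run:
```python
from look import *
s=bot.observe(); s['position']=np.mean(ps,0)[:3]; print(plan([.522,-.0352,.108],np.radians(24),s))
# side & top: disc circle
z=s['position'][2]-.028+.044
for n,r in (("top",34),("side",42)):
    im=np.ascontiguousarray(bot.grab_frame(n)[:,:,::-1]); c=cam(n); cv2.imwrite(f"pics/l_{n}.png",im)
    f,cx,cy,R,t=c; pts=np.array([proj(c,[s['position'][0]+.055*np.cos(a),s['position'][1]+.055*np.sin(a),z]) for a in np.linspace(0,6.28,60)]); print(n,pts.min(0),pts.max(0))
x=[]
for n,u,v in (("top",223,228),("side",281,303)):
    x.append(cv2.resize(cv2.imread(f"pics/l_{n}.png")[v-65:v+55,u-60:u+60],(400,400),interpolation=2))
cv2.imwrite("pics/v9.png",np.hstack(x))
```

```text
[ 0.5221 -0.0343  0.1076  0.0012  0.4214  0.0641  0.0119 -3.2555] 7.55
(array([-0.0004,  0.0008, -0.0004]), array([-0.0001,  0.0001,  0.0004]))
top [188.8285 198.1697] [241.0293 250.2429]
side [247.2647 257.3396] [306.8527 311.0794]
```

View pics/v9.png

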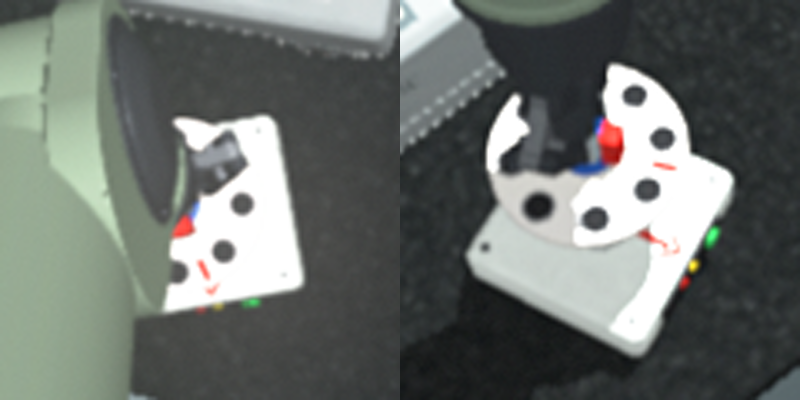

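The side crop shows the disc over the unit, with its mark and the unit's arrow visible and its outline where predicted. I lower it in small steps, checking force.

Emit:
move_arm([
  [[0, 0, 0, 0.003, 0, 0, 0], [0, 0, 0, 0.006, 0, 0, 0], [0, 0, 0, 0.008, 0, 0, 0], [0, 0, 0, 0.008, 0, 0, 0]],
])

```text
clock: 8.05
position: [0.5221, -0.0343, 0.0996]
tool_rot: [-3.141, 0.001, 0.422]
force: [0.2, -0.2, -3.0]
grip_width: 0.0126
finger_force: 60.6
```

Emit:
move_arm([
  [[0, 0, 0, 0.002, 0, 0, 0], [0, 0, 0, 0.004, 0, 0, 0], [0, 0, 0, 0.005, 0, 0, 0], [0, 0, 0, 0.005, 0, 0, 0]],
])

```text
clock: 8.45
position: [0.5222, -0.0343, 0.0948]
tool_rot: [-3.141, 0.001, 0.422]
force: [-0.3, -0.3, -2.8]
grip_width: 0.0124
finger_force: 60.7
```

```bash
cat > f.py <<'E'
from h import *
np.set_printoptions(precision=4,suppress=True)
a=[]
for i in range(4):
    s=bot.observe(); a.append(np.r_[s['position'],s['tool_rot'][1:],s['force'],s['moment']]); bot.grab_frame("side")
print(s['clock'],np.mean(a,0))
E
python3 f.py
```

```text
8.6 [ 0.5223 -0.0343  0.0949  0.0005  0.4215 -0.2373 -0.0544 -3.5131 -0.0091
 -0.0132  0.0265]
```

Emit:
move_arm([
  [[0, 0, 0, 0.003, 0, 0, 0], [0, 0, 0, 0.006, 0, 0, 0], [0, 0, 0, 0.009, 0, 0, 0], [0, 0, 0, 0.011, 0, 0, 0], [0, 0, 0, 0.011, 0, 0, 0]],
])

```text
clock: 9.15
position: [0.5221, -0.0343, 0.0836]
tool_rot: [-3.141, 0.001, 0.422]
force: [0.1, 0.7, -2.2]
grip_width: 0.0124
finger_force: 60.7
```

```bash
python3 f.py
```

```text
9.3 [ 0.5222 -0.0343  0.0838  0.0007  0.4215  0.0808  0.2971 -2.9746  0.0197
 -0.0138 -0.0185]
```

Emit:
move_arm([
  [[0, 0, 0, 0.001, 0, 0, 0], [0, 0, 0, 0.0015, 0, 0, 0], [0, 0, 0, 0.002, 0, 0, 0], [0, 0, 0, 0.002, 0, 0, 0]],
])

```text
clock: 9.75
position: [0.5222, -0.0343, 0.0819]
tool_rot: [-3.141, 0.001, 0.421]
force: [-0.7, 0.0, -4.2]
grip_width: 0.0121
finger_force: 60.7
```

Emit:
move_arm([
  [[0, 0, 0, 0.0005, 0, 0, 0], [0, 0, 0, 0.001, 0, 0, 0], [0, 0, 0, 0.001, 0, 0, 0]],
])

```text
clock: 10.05
position: [0.5223, -0.0343, 0.081]
tool_rot: [-3.141, 0.0, 0.421]
force: [0.4, -0.4, -1.7]
grip_width: 0.0126
finger_force: 60.9
```

Emit:
move_arm([
  [[0, 0, 0, 0.0003, 0, 0, 0], [0, 0, 0, 0.0006, 0, 0, 0], [0, 0, 0, 0.0006, 0, 0, 0]],
])

```text
clock: 10.35
position: [0.5224, -0.0343, 0.0806]
tool_rot: [-3.141, 0.0, 0.421]
force: [-1.8, 0.0, 3.8]
grip_width: 0.0125
finger_force: 61.8
```

```bash
python3 f.py
```

```text
10.5 [ 0.5224 -0.0343  0.0806  0.0001  0.4214 -1.7737 -0.5652  4.7985 -0.0763
  0.3531  0.0056]
```

Contact on the pin at about 8 N. I turn it anticlockwise towards the pin at about 31°.

Emit:
move_arm([
  [[0, 0, 0, 0, 0, 0, -0.003], [0, 0, 0, 0, 0, 0, -0.006], [0, 0, 0, 0, 0, 0, -0.009], [0, 0, 0, 0, 0, 0, -0.012], [0, 0, 0, 0, 0, 0, -0.014]],
])

```text
clock: 11.05
position: [0.5225, -0.0342, 0.0804]
tool_rot: [-3.141, -0.0, 0.511]
force: [1.1, -0.3, 2.1]
grip_width: 0.0125
finger_force: 61.4
```

```bash
python3 f.py
```

```text
11.2 [ 0.5221 -0.0342  0.0801  0.0008  0.5104 -0.3907  0.4248 -1.7765  0.0795
 -0.078  -0.0032]
```

Emit:
move_arm([
  [[0, 0, 0, 0.0004, 0, 0, -0.003], [0, 0, 0, 0.0008, 0, 0, -0.004], [0, 0, 0, 0.0008, 0, 0, -0.004]],
])

```text
clock: 11.55
position: [0.5221, -0.0343, 0.0794]
tool_rot: [-3.141, 0.001, 0.535]
force: [0.9, 0.4, -3.5]
grip_width: 0.0123
finger_force: 60.7
```

```bash
python3 f.py
```

```text
11.7 [ 0.5222 -0.0343  0.0795  0.0006  0.5346 -0.0562  0.1473 -3.1241 -0.0128
  0.0037 -0.0093]
```

Free again (about -3 N), so it is dropping over the pin. I continue down towards home, with the TCP at about 0.074.

Emit:
move_arm([
  [[0, 0, 0, 0.001, 0, 0, 0], [0, 0, 0, 0.002, 0, 0, 0], [0, 0, 0, 0.003, 0, 0, 0], [0, 0, 0, 0.004, 0, 0, 0], [0, 0, 0, 0.004, 0, 0, 0]],
])

```text
clock: 12.25
position: [0.5222, -0.0343, 0.0754]
tool_rot: [-3.141, 0.001, 0.535]
force: [2.0, -1.0, -3.1]
grip_width: 0.0124
finger_force: 60.7
```

```bash
python3 f.py
```

```text
12.4 [ 0.5222 -0.0343  0.0755  0.0005  0.5346  0.2813 -0.1202 -3.1449 -0.0135
 -0.0161 -0.009 ]
```

Keyed. Now the last millimetres, in fine steps.

Emit:
move_arm([
  [[0, 0, 0, 0.0005, 0, 0, 0], [0, 0, 0, 0.001, 0, 0, 0], [0, 0, 0, 0.0013, 0, 0, 0], [0, 0, 0, 0.0013, 0, 0, 0]],
])

```text
clock: 12.85
position: [0.5224, -0.0343, 0.0744]
tool_rot: [-3.141, 0.0, 0.535]
force: [0.3, 0.2, 1.0]
grip_width: 0.0128
finger_force: 61.3
```

Emit:
move_arm([
  [[0, 0, 0, 0.0003, 0, 0, 0], [0, 0, 0, 0.0006, 0, 0, 0], [0, 0, 0, 0.0006, 0, 0, 0]],
])

```text
clock: 13.15
position: [0.5225, -0.0343, 0.0741]
tool_rot: [-3.142, -0.0, 0.535]
force: [-1.9, 0.2, 10.6]
grip_width: 0.0121
finger_force: 62.6
```

```bash
python3 f.py
```

```text
13.3 [ 0.5225 -0.0342  0.0741 -0.0001  0.5346 -2.1452  0.1956 10.0634  0.0317
  0.6926  0.0065]
```

Home: the hub is down 6.5 mm from pin contact and standing on the boss. I relieve the pressure and turn back to the unit's yaw, which the arrow and edges put at about 10°.

Emit:
move_arm([
  [[0, 0, 0, -0.0006, 0, 0, 0.008], [0, 0, 0, -0.0006, 0, 0, 0.022], [0, 0, 0, -0.0006, 0, 0, 0.038], [0, 0, 0, -0.0006, 0, 0, 0.052], [0, 0, 0, -0.0006, 0, 0, 0.0573]],
])

```text
clock: 13.85
position: [0.5221, -0.0337, 0.0743]
tool_rot: [-3.141, 0.001, 0.173]
force: [-3.7, 2.8, 3.8]
grip_width: 0.0126
finger_force: 61.7
```

```bash
python3 f.py
python3 - <<'E'
from meas import *
c=cam("side"); im=np.ascontiguousarray(bot.grab_frame("side")[:,:,::-1]); cv2.imwrite("pics/s2.png",im); W,R,B,Y=masks(im)
C=np.array([.5222,-.0343])
k=cv2.connectedComponentsWithStats(win(R,290,298,45))
for t,ce in zip(k[2],k[3]):
    if 4<t[4]<400:
        for z in (.09,.12,.04):
            p=onz(c,*ce,z)[:2]-C; print(t.tolist(),ce.round(1),z,np.linalg.norm(p).round(4),np.degrees(np.arctan2(p[1],p[0])).round(1)%360)
cv2.imwrite("pics/v10.png",cv2.resize(im[240:350,220:350],(780,660))[:600])
E
```

```text
14.0 [ 0.5221 -0.0337  0.0743  0.0008  0.1744 -3.285   3.7734  4.2934  1.1055
  0.8471  0.103 ]
[281, 283, 8, 14, 74] [284.6 290.3] 0.09 0.0111 224.7
[281, 283, 8, 14, 74] [284.6 290.3] 0.12 0.0191 175.9
[281, 283, 8, 14, 74] [284.6 290.3] 0.04 0.0255 294.6
[300, 311, 2, 4, 5] [300.2 312.6] 0.09 0.0614 171.3
[300, 311, 2, 4, 5] [300.2 312.6] 0.12 0.072 165.7
[300, 311, 2, 4, 5] [300.2 312.6] 0.04 0.0458 186.3
[305, 321, 3, 4, 9] [306.  322.3] 0.09 0.0831 167.8
[305, 321, 3, 4, 9] [306.  322.3] 0.12 0.0932 164.0
[305, 321, 3, 4, 9] [306.  322.3] 0.04 0.0676 176.8
```

View pics/v10.png

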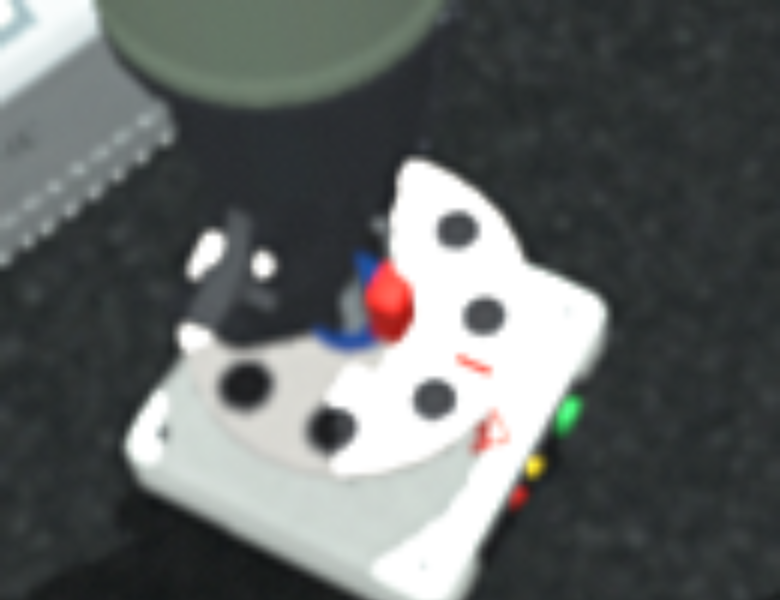

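The side view shows the disc seated low on the unit with its red mark in line with the arrow. I release and rise.

Emit:
move_arm([
  [[0.4, 0, 0, 0, 0, 0, 0], [0.4, 0, 0, 0, 0, 0, 0], [0.6, 0, 0, 0, 0, 0, 0], [0.6, 0, 0, 0, 0, 0, 0], [0.6, 0, 0, 0, 0, 0, 0]],
])

```text
clock: 14.6
position: [0.5223, -0.0344, 0.0742]
tool_rot: [-3.141, 0.001, 0.175]
force: [-0.4, 0.6, 0.3]
grip_width: 0.0511
finger_force: 0.0
```

Emit:
move_arm([
  [[0.6, 0, 0, -0.01, 0, 0, 0], [0.6, 0, 0, -0.03, 0, 0, 0], [0.6, 0, 0, -0.06, 0, 0, 0], [0.6, 0, 0, -0.1, 0, 0, 0], [0.6, 0, 0, -0.14, 0, 0, 0]],
])

```text
clock: 15.1
position: [0.522, -0.0342, 0.2164]
tool_rot: [-3.141, 0.001, 0.175]
force: [0.4, 0.3, 0.2]
grip_width: 0.0514
finger_force: 0.0
```

Emit:
move_arm([
  [[0.6, -0.01, 0, -0.02, 0, 0, 0], [0.6, -0.02, 0, -0.04, 0, 0, 0], [0.6, -0.03, 0, -0.05, 0, 0, 0], [0.6, -0.03, 0, -0.05, 0, 0, 0]],
])

```text
clock: 15.5
position: [0.4924, -0.0398, 0.2657]
tool_rot: [3.141, -0.001, 0.174]
force: [0.5, -0.2, -0.9]
grip_width: 0.0516
finger_force: 0.0
```

Run:
```python
from meas import *
np.set_printoptions(precision=4,suppress=True)
s=bot.observe(); print(s['clock'],s['position'],s['tool_rot'],s['grip_width'],s['force'])
c=cam("wrist"); im=np.ascontiguousarray(bot.grab_frame("wrist")[:,:,::-1]); cv2.imwrite("pics/w6.png",im); W,R,B,Y=masks(im)
g=cv2.cvtColor(im,cv2.COLOR_BGR2GRAY)
q=proj(c,[.522,-.0345,.09]).astype(int); print(q)
k=cv2.connectedComponentsWithStats((R*255).astype(np.uint8))
for t,ce in zip(k[2],k[3]):
    if 15<t[4]<5000:
        for z in (.09,.12,.04): print(t.tolist(),ce.round(1),z,onz(c,*ce,z)[:2], np.degrees(np.arctan2(*(onz(c,*ce,z)[:2]-[.522,-.0345])[::-1]))%360)
# wells: dark circles -> centre of 8 on z=.09
d=((g<60)*255).astype(np.uint8); k=cv2.connectedComponentsWithStats(d); P=[]
for t,ce in zip(k[2],k[3]):
    if 100<t[4]<1200 and .6<t[2]/t[3]<1.6:
        p=onz(c,*ce,.09)[:2]; r=np.linalg.norm(p-[.522,-.0345])
        if r<.06: P.append(p); print("well",ce.round(1),p,r, np.degrees(np.arctan2(*(p-[.522,-.0345])[::-1])))
```

```text
15.5 [ 0.4924 -0.0398  0.2657] [ 3.1412 -0.0015  0.1742] 0.05155567164661382 [ 0.4817 -0.1731 -0.934 ]
[317 169]
[0, 63, 51, 29, 557] [23.  77.8] 0.09 [0.5521 0.2057] 82.85321812232814
[0, 63, 51, 29, 557] [23.  77.8] 0.12 [0.5529 0.1855] 81.99384494925499
[0, 63, 51, 29, 557] [23.  77.8] 0.04 [0.5508 0.2395] 84.00853074102271
[308, 188, 17, 13, 214] [316.3 193.9] 0.09 [ 0.5013 -0.0369] 186.7159944955235
[308, 188, 17, 13, 214] [316.3 193.9] 0.12 [ 0.5066 -0.0361] 186.0119096726484
[308, 188, 17, 13, 214] [316.3 193.9] 0.04 [ 0.4926 -0.0383] 187.33115258095103
[313, 212, 8, 18, 110] [316.6 220.4] 0.09 [ 0.4787 -0.0412] 188.80344780330705
[313, 212, 8, 18, 110] [316.6 220.4] 0.12 [ 0.4858 -0.04  ] 188.7033923337056
[313, 212, 8, 18, 110] [316.6 220.4] 0.04 [ 0.4667 -0.0432] 188.9123550617565
well [335.4 120.4] [ 0.563  -0.0419] 0.04168166888658256 -10.160420802350256
well [295.7 121. ] [ 0.557  -0.0103] 0.0425479567045824 34.65568978852005
well [268.8 150. ] [0.5305 0.0078] 0.043180261334370244 78.68668881544741
well [363.1 148.8] [ 0.5449 -0.0685] 0.040939186011592396 -56.02717983687872
well [270.6 188.9] [0.4989 0.0018] 0.04305861477736125 122.49545221507226
well [362.4 187.8] [ 0.5132 -0.0744] 0.04090187111677858 -102.45581191432788
well [298.1 214.9] [ 0.4807 -0.0247] 0.042463194183738784 166.63562601698038
well [335.5 214.4] [ 0.4867 -0.0563] 0.04144409583282265 -148.3368150190947
```

Run:
```python
from meas import *
c=cam("wrist"); im=cv2.imread("pics/w6.png"); g=cv2.cvtColor(im,cv2.COLOR_BGR2GRAY)
C=np.array([.522,-.034]); U=np.array([np.cos(.178),np.sin(.178)]);V=np.array([-U[1],U[0]])
roi=np.array([proj(c,[*(C+a*U*.075+b*V*.075),.04]) for a,b in((1,1),(1,-1),(-1,-1),(-1,1))]).astype(np.int32); print(roi.tolist())
m=np.zeros_like(g); cv2.fillPoly(m,[roi],255); e=cv2.bitwise_and(cv2.Canny(g,60,150),m)
for L in cv2.HoughLinesP(e,1,np.pi/360,30,minLineLength=40,maxLineGap=8)[:,0]:
    a,b=onz(c,*map(float,L[:2]),.04)[:2],onz(c,*map(float,L[2:]),.04)[:2]; d=b-a; m_=(a+b)/2-C
    print(L.tolist(),"yaw",((np.degrees(np.arctan2(d[1],d[0]))+45)%90-45).round(1),"off",(m_@U).round(4),(m_@V).round(4),np.linalg.norm(d).round(3))
```

```text
[[233, 78], [400, 78], [392, 238], [242, 239]]
[268, 97, 347, 97] yaw 10.0 off 0.0594 0.0087 0.072
[255, 164, 258, 220] yaw 10.7 off -0.0279 0.0589 0.055
[330, 223, 372, 222] yaw 11.4 off -0.058 -0.0329 0.041
[379, 148, 380, 100] yaw 11.1 off 0.0352 -0.0575 0.043
[308, 200, 309, 139] yaw 8.7 off -0.0065 0.0085 0.058
[322, 143, 324, 184] yaw 13.0 off -0.0006 -0.0053 0.038
[252, 101, 253, 149] yaw 8.7 off 0.0347 0.0598 0.043
```

The unit's yaw is about 10.3°, the carousel's 10.4°. The carousel is centred within about 1 mm, at seated height, and released.

```bash
python3 -c "
from workcell import bot
print(bot.job_done())"
```

```text
the job is handed in; nothing more can be done
None
```

The carousel is keyed on the spindle and down on the boss. Its red end is in line with the pointer to about 0.1° by my camera measurement. It is released and the job is handed in at about 16 s; the hand-in gave no verdict.

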